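# Dip the brush in the blue dish

### The arm

A 7-joint arm with a two-finger parallel gripper is mounted at the origin on a cart in front of the work surface, level with it; the furniture and walls round the work are solid. World frame = base frame: x ahead of the robot, y to its left, z up, the work surface at z = 0. Lengths are in mm, angles in rad, forces in N, time in s.
With the tool pointing down it reaches from about 400 to 850 mm from the base axis. Payload 10.4 kg.
Tool frame: the origin (TCP) lies midway between the tips of the shut fingers; the grasp point (between the pads) lies 19 mm behind it (ctrl.hold_point_z is the distance from the TCP to the grasp point, in mm); z points along the fingers, y is the line along which they close (so a half turn about z gives the same grasp; the last joint's range is limited). The gripper opens to 85 mm and grips with 20 to 120 N. Pads are 22 mm wide; open, the fingers measure 114 mm over their backs; the gripper's body (76 mm by 85 mm) begins 54 mm behind the grasp point. The pads swing forward as they close: fully open they stand 13 mm farther back than shut.
Start: joints at [-1.355, 0.332, -0.065, 1.46, 0.022, 1.35, -0.088], TCP at [147.821, 607.289, 231.338] pointing down, gripper open.
Joint ranges: [-2.6, 2.6], [-0.5, 2.12], [-1.47, 1.34], [0.16, 2.42], [-1.27, 4.41], [0.06, 2.06], [-2.6, 2.6]. Speed limits (rad/s): [2.22, 2.22, 2.79, 2.79, 3.14, 3.14, 3.14].

### API

Orientations are given as a unit quaternion [x, y, z, w].
In Python, from rig import readout, get_image, camera_model, ctrl gives the robot as it stands. The module is installed in compiled form; this text tells all that it offers.
- The arm moves only by the tool play_rows, never from a script. Its argument "motion" is a list of rows, each a list of 3 entries, a list of its own where there are three numbers: the turn, a rotation vector about the world's x, y, z in degrees, then the shift along the world's x, y, z in m, then the closure in counts, from 0 (fully open) to 255 (shut). A call has 1 to 20 rows; each row is the pose to reach, as a shift and turn from the pose commanded when the call began; what a row does not reach only later rows make up. A row lasts 1/10 s, in which the tool goes at most 50 mm and 8.59 degrees, less where a joint would pass 70% of its speed; a pose out of reach is approached as far as the arm can. A call with a gripper value outside its range is refused whole. The fingers move at their own pace and stop on an object; "squeeze" is the grip in N (left out, the last holds). Time passes only in rows, so rows that repeat a pose let the fingers close. It gives the time, the measured TCP pose, the force, the opening and the grip force at its end, in the units of the state.
- readout.get_obs(): the state, without advancing time (a new reading comes with each control period).
- get_image(name): name is "scene" or "top" or "wrist"; returns the picture (480x640x3 uint8, red, green, blue); there is no depth.
- camera_model(name): a dict with "K" (3x3 intrinsics, pixels), "R" (3x3) and "t" (3): a world point X has camera coordinates R X + t. Camera axes: x right, y down, z forward; pixel columns grow to the right and rows downward; lengths in mm; the calibration is good to about 2 mm. A picture is of the moment at which its call begins: read the wrist's pose just before it. camera_model takes no time and is no camera call; for the wrist camera it gives the pose at the moment of the call.
- ctrl.finish_job(): hands the job in; it is judged then, once.
The state is a dict: "t": time; "joint_pos": joint angles; "qvel": joint speeds; "joint_efforts": joint torques, N m; "ee_pos": TCP position; "orientation": TCP orientation; "ft_force": force on the tool from outside, world axes, zero at the start; "ft_torque": the same for the moment, N m; "width": finger opening in mm; "gripper_force": force on a finger pad.
Only numpy, scipy, OpenCV 4.12 (cv2) and the standard library are available. Lean on these libraries where they do the work, as an engineer would, in place of code of your own. Each camera call takes 0.05 s, during which the arm holds its last target. There are 200 camera calls.

### The job

Take the wooden brush from its sloping rest and dip its bristle tip into the small dish that is blue inside, the one standing next to the larger plain white dish, near the middle and down close to the bottom, without tipping the dish or pushing it away. Then lay the brush back in the rest as it lay before, bristles in the low tray and handle in the wire notch, and let go of it.

Things in the scene. Friction and masses are not known exactly. Their poses are not given: they have to be found in the camera images.
- brush_mid (a point): Middle of the flat brush (raw wood handle, metal ferrule; 242 mm long, 15 wide, 11 thick, straight, 20 g, balances here), half-way along and through. x across its width, y along it to the bristles, z out of its upper flat side. At the start it lies in the rest, sloping 30 degrees down to the bristles, this point about 75 mm above the table, free on both sides for fingers.
- brush_tip (a point): Bristle end of the same brush: 119 mm from brush_mid along y, on the centre line, 2 mm short of the very end; same axes. For contact the bristles are stiff and as wide and thick as the brush.
- blue_dish: Small round porcelain dish, blue inside, loose, 75 g: 92 mm across the rim, 31 mm high, wall about 10 mm thick, flat inner floor about 55 mm across and 8 mm above the table. Origin: centre of the underside, on the table; z up. A larger white dish (112 mm) stands next to it and is not meant, nor are the bowl and dish at the table's far left end.
- brush_rest: Fixed sloping rest, dark wood base 80 x 250 x 10 mm; origin centre of underside, z up, y towards the bristles. Bristle end: tray with rim 11 mm high at y = 118 mm, side rims at x = +-33. Handle end (y = -86): brass wire notch 20 mm wide at its foot (z = 120), 58 at its mouth (z = 140). Lying in it, the brush has its middle at about x 0, y 3, z 75 and its tip end on the base.
Mind the look-alikes: they are no part of the job. What is shaped like the blue_dish but green or orange is not meant.

How it is judged (in metres and radians):
On the way:
1. the held brush's tip is down in the blue dish (horizontal distance between brush_tip and blue_dish below 0.027 m and z of brush_tip in the frame of blue_dish below 0.025 m and contact force between brush and the fingers above 0.3 N), for 0.2 s.
At the end, for the whole second after the job is handed in: The brush lies still in its rest: bristle tip in the tray (within 28 mm of its middle line, at most 25 mm short of where it lay, not over the end rim), handle in the wire notch (brush middle within 20 mm sideways, 10 mm in height). The blue dish stands flat, within 30 mm of its place (x of brush_tip in the frame of brush_rest between -0.028 and 0.028 m and y of brush_tip in the frame of brush_rest between 0.08 and 0.12 m and z of brush_tip in the frame of brush_rest below 0.026 m and x of brush_mid in the frame of brush_rest between -0.02 and 0.02 m and z of brush_mid in the frame of brush_rest between 0.065 and 0.085 m and linear speed of brush below 0.03 m/s and angle between blue_dish's own z axis and vertical below 0.1 rad); the robot touches nothing.
It fails at once if the blue dish is pushed more than 30 mm from its place (distance of blue_dish from where it was at the start of the episode above 0.03 m).
It fails at once if the blue dish is tipped by more than 15 degrees (angle between blue_dish's own z axis and vertical above 0.26 rad).
It also fails if it takes over 48 s, if anything falls off the work surface, if the arm or the gripper's body presses on something with over 40 N, if the wrist force passes 120 N, or if a joint passes its speed limit or range.

## Working session

There is one attempt and no reset: what is moved stays moved. The work goes in short steps, Python scripts to look and compute and a tool call to move; the robot and the scene stay as the last step left them, time stands still between calls to the robot, and variables do not carry over. Pictures are saved under pics/ and viewed, at most 10 in all, crops included, and the job is handed in when it is done.

Besides the shell and the picture viewer there is one more tool, called after ">>>" as name([rows], argument=value, ...), one row to a line, values as JSON. play_rows: Moves the arm, as the interface text tells. Its arguments: {"type":"object","properties":{"motion":{"type":"array","items":{"type":"array"}},"squeeze":{"type":"number"}},"required":["motion"]}

```bash
mkdir -p pics; python3 - <<'E'
from rig import readout,get_image,camera_model
import cv2
for n in("scene","top"):
    cv2.imwrite(f"pics/{n}0.png",get_image(n)[:,:,::-1]); m=camera_model(n); print(n,m["K"],m["R"],m["t"])
o=readout.get_obs();print(o)
E
```

```text
scene [[461.99524238   0.         320.28643574]
 [  0.         461.99524238 242.93624544]
 [  0.           0.           1.        ]] [[ 0.88061604 -0.47375933  0.00821487]
 [-0.35084013 -0.66359265 -0.66072384]
 [ 0.31847541  0.57896191 -0.75058412]] [-386.32134945  381.35941496  935.70876078]
top [[617.86651175   0.         316.36093612]
 [  0.         617.86651175 225.78845135]
 [  0.           0.           1.        ]] [[ 8.55168604e-03 -9.99963376e-01  3.38953167e-04]
 [-9.78346143e-01 -8.43691471e-03 -2.06803391e-01]
 [ 2.06798676e-01  1.43690414e-03 -9.78382462e-01]] [ 231.01742185  566.0796885  1491.55633941]
{'t': 0.1, 'joint_pos': array([-1.35461346,  0.33278139, -0.06472292,  1.46085717,  0.02161479,
        1.34981767, -0.08847912]), 'qvel': array([ 9.34139882e-04, -2.86987071e-03,  1.83983325e-04, -2.67481413e-03,
       -1.14775112e-03,  6.53369890e-05,  1.45301534e-03]), 'joint_efforts': array([ 1.76464437e-03, -6.26748061e+01,  4.94658505e-02, -3.92429638e+01,
        1.62593485e-02,  7.03290571e-03,  8.27946496e-05]), 'ee_pos': array([147.74444294, 606.96976949, 230.6126333 ]), 'orientation': array([ 1.19075702e-01,  9.92885007e-01, -5.82278387e-04, -4.12362703e-05]), 'ft_force': array([-0.59583177, -0.95488749,  0.02979875]), 'ft_torque': array([ 0.00925123, -0.04257085,  0.00372214]), 'gripper_force': 0.0, 'width': 85.277752324181}
```

View pics/scene0.png

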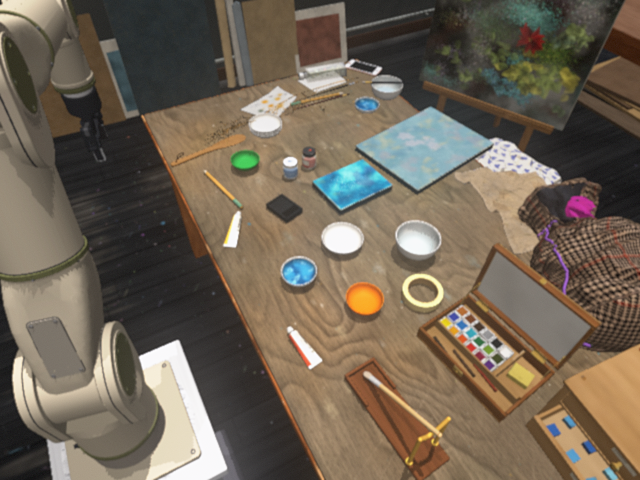

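View pics/top0.png

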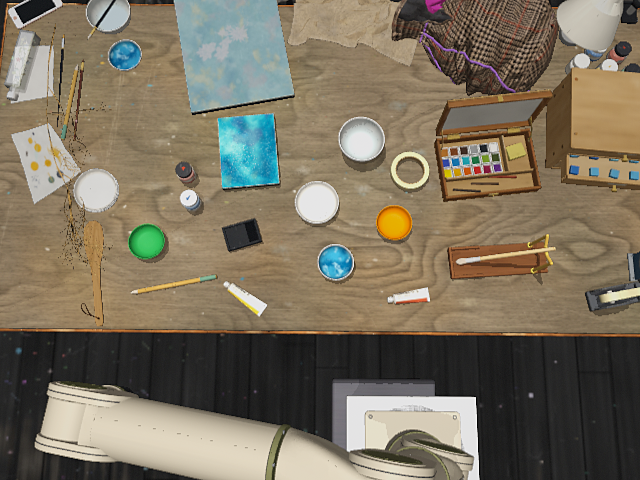

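The candidates in the top view are:
- blue dish beside the white dish, (336,262)
- far-left blue dish, (125,55)
- white dish, (317,202)
- orange dish, (394,222)
- green dish, (147,241)
- blue canvas, (249,150)

I choose (336,262), which is (298,272) in the scene view. The brush is the pale one on the brown rest, with bristles near (460,262) and handle end near (553,249). The other brushes at (175,285) and (70,100) are not meant.

```bash
cat > h.py <<'E'
import numpy as np,cv2
from rig import readout,get_image,camera_model
def ray(n,uv,m=None):
    m=m or camera_model(n);R,t=m["R"],np.array(m["t"])
    d=R.T@np.linalg.solve(m["K"],[uv[0],uv[1],1.]);return -R.T@t,d/np.linalg.norm(d)
def plane(n,uv,z,m=None):
    c,d=ray(n,uv,m);return c+d*(z-c[2])/d[2]
def proj(n,X,m=None):
    m=m or camera_model(n);p=m["K"]@(m["R"]@np.array(X,float)+np.array(m["t"]));return p[:2]/p[2]
def tri(a,b):
    (c1,d1),(c2,d2)=a,b
    s=np.linalg.lstsq(np.c_[d1,-d2],c2-c1,rcond=None)[0]
    p,q=c1+s[0]*d1,c2+s[1]*d2;return (p+q)/2,np.linalg.norm(p-q)
E
python3 - <<'E'
from h import *
I={n:cv2.imread(f"pics/{n}0.png") for n in("scene","top")}
# blue dish
for n,(u,v) in(("top",(336,262)),("scene",(298,272))):
    h=cv2.cvtColor(I[n],cv2.COLOR_BGR2HSV);r=25
    m=cv2.inRange(h,(90,90,80),(125,255,255));k=np.zeros_like(m);cv2.circle(k,(u,v),r,255,-1);m&=k
    c=max(cv2.findContours(m,0,2)[0],key=cv2.contourArea);e=cv2.fitEllipse(cv2.convexHull(c))
    print(n,e,[plane(n,e[0],z).round(1) for z in(8,25)])
a=cv2.resize(I["top"][225:300,430:570],None,fx=4,fy=4,interpolation=2)
b=cv2.resize(I["scene"][350:480,335:465],None,fx=4.5,fy=4.5,interpolation=2)[:585]
d=cv2.resize(I["top"][225:300,290:380],None,fx=2,fy=2,interpolation=2)
s=np.zeros((600,800,3),np.uint8)
s[:300,:560]=a; s[310:460,:180]=d
b=cv2.resize(I["scene"][355:480,340:455],None,fx=2.4,fy=2.4,interpolation=2);s[300:600,280:280+b.shape[1]]=b
cv2.imwrite("pics/crop.png",s)
E
```

```text
top ((335.0260009765625, 261.9736633300781), (32.20949935913086, 33.04370880126953), 113.6647720336914) [array([480.5, 187.3,   8. ]), array([478. , 187.8,  25. ])]
scene ((298.3842468261719, 271.22119140625), (24.865625381469727, 31.628856658935547), 86.59210205078125) [array([482.2, 201.1,   8. ]), array([476.7, 189. ,  25. ])]
```

View pics/crop.png

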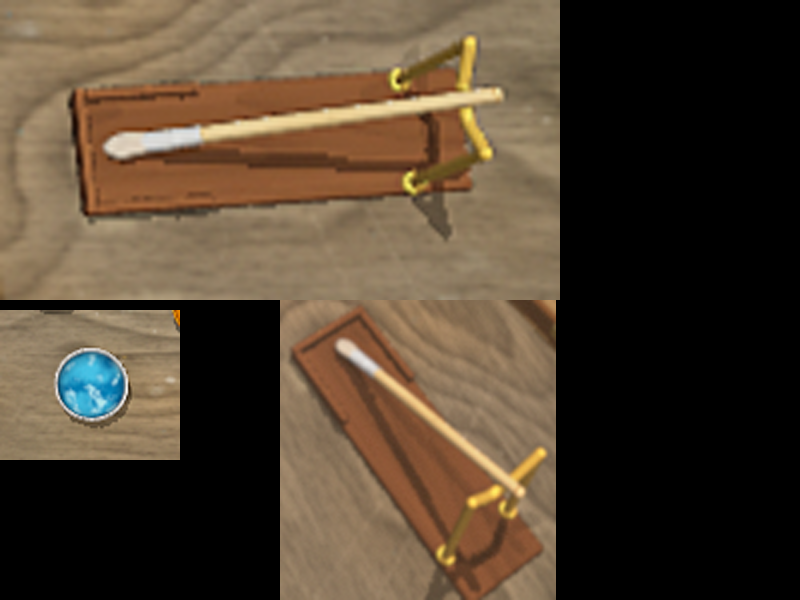

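The crop shows the chosen dish, blue inside with a white rim. The brush lies with its bristles at top (456,261) and its handle end at (556,249) on the wire. In the scene view these are (366,374) and (440,436).

```bash
python3 - <<'E'
from h import *
T=lambda p:(p[0]/4+430,p[1]/4+225)
S=lambda p:((p[0]-280)/2.4+340,(p[1]-300)/2.4+355)
b,e1=tri(ray("top",T((105,146))),ray("scene",S((340,343))))
h,e2=tri(ray("top",T((503,95))),ray("scene",S((521,494))))
d,e3=tri(ray("top",(335.5,262.5)),ray("scene",(298.9,271.7)))
print(b,e1,h,e2,np.linalg.norm(b-h),(b+h)/2,d,e3)
y=(b-h)/np.linalg.norm(b-h);print(y,"slope",np.degrees(np.arcsin(-y[2])),"yaw",np.degrees(np.arctan2(y[1],y[0])))
for p,z in(((75,90),21),((87,213),21),((472,188),10)):print(plane("top",T(p),z))
for p,z in(((294,350),21),((361,308),21),((541,548),10)):print(plane("scene",S(p),z))
E
```

```text
[ 483.64433021 -122.18654349   13.45950682] 0.13173338560022513 [ 496.33120549 -329.10827671  139.76744923] 0.4805270304858005 242.75760914876184 [ 489.98776785 -225.6474101    76.61347802] [476.7378727  186.56984093  25.7175756 ] 0.471282214577019
[-0.05226149  0.85238001 -0.52030477] slope 31.352697202493353 yaw 93.50855167862528
[ 518.3755158  -102.67456306   21.        ]
[ 439.55646686 -107.43778279   21.        ]
[ 459.0686419  -355.98453356   10.        ]
[ 441.19225333 -111.25072873   21.        ]
[ 516.67994209 -104.76683167   21.        ]
[ 534.56221766 -348.06362005   10.        ]
```

>>> play_rows([
  [[0, 0, -36], [0.332, -0.357, 0.05], 0],
  [[0, 0, -36], [0.332, -0.357, 0.05], 0],
  [[0, 0, -36], [0.332, -0.357, 0.05], 0],
  [[0, 0, -36], [0.332, -0.357, 0.05], 0],
  [[0, 0, -36], [0.332, -0.357, 0.05], 0],
  [[0, 0, -36], [0.332, -0.357, 0.05], 0],
  [[0, 0, -36], [0.332, -0.357, 0.05], 0],
  [[0, 0, -36], [0.332, -0.357, 0.05], 0],
  [[0, 0, -36], [0.332, -0.357, 0.05], 0],
  [[0, 0, -36], [0.332, -0.357, 0.05], 0],
  [[0, 0, -36], [0.332, -0.357, 0.05], 0],
  [[0, 0, -36], [0.332, -0.357, 0.05], 0],
], squeeze=40)

```text
t: 1.3
ee_pos: [480.2, 249.5, 281.1]
orientation: [0.421, 0.907, -0.0, -0.0]
ft_force: [-0.4, -0.1, -0.4]
width: 85.3
gripper_force: 0.0
```

>>> play_rows([
  [[0, 0, -37], [0.01, -0.476, -0.06], 0],
  [[0, 0, -37], [0.01, -0.476, -0.06], 0],
  [[0, 0, -37], [0.01, -0.476, -0.06], 0],
  [[0, 0, -37], [0.01, -0.476, -0.06], 0],
  [[0, 0, -37], [0.01, -0.476, -0.06], 0],
  [[0, 0, -37], [0.01, -0.476, -0.06], 0],
  [[0, 0, -37], [0.01, -0.476, -0.06], 0],
  [[0, 0, -37], [0.01, -0.476, -0.06], 0],
  [[0, 0, -37], [0.01, -0.476, -0.06], 0],
  [[0, 0, -37], [0.01, -0.476, -0.06], 0],
  [[0, 0, -37], [0.01, -0.476, -0.06], 0],
  [[0, 0, -37], [0.01, -0.476, -0.06], 0],
  [[0, 0, -37], [0.01, -0.476, -0.06], 0],
])

```text
t: 2.6
ee_pos: [490.4, -223.7, 221.1]
orientation: [0.685, 0.728, 0.0, -0.0]
ft_force: [-1.0, -0.4, -0.5]
width: 85.5
gripper_force: 0.0
```

```bash
python3 - <<'E'
from h import *
from scipy.spatial.transform import Rotation as R
o=readout.get_obs();print(o["t"],o["ee_pos"],o["joint_pos"].round(2));A=R.from_quat(o["orientation"]).as_matrix();print(A.round(3))
m=camera_model("wrist");I=get_image("wrist");cv2.imwrite("pics/w1.png",I[:,:,::-1])
import pickle;pickle.dump(m,open("w1.pkl","wb"))
for X in([490,-225.6,76],[483.6,-122,13.5],[496.3,-329,139.8]):print(proj("wrist",X,m))
E
```

```text
2.6 [ 490.39448542 -223.65573137  221.10890789] [-0.37  0.17  0.8   1.74 -0.13  1.28  0.52]
[[-0.061  0.998 -0.   ]
 [ 0.998  0.061  0.001]
 [ 0.001 -0.    -1.   ]]
[321.97737613 226.62153413]
[321.71547531 100.96091722]
[322.19013987 385.58801798]
```

View pics/w1.png

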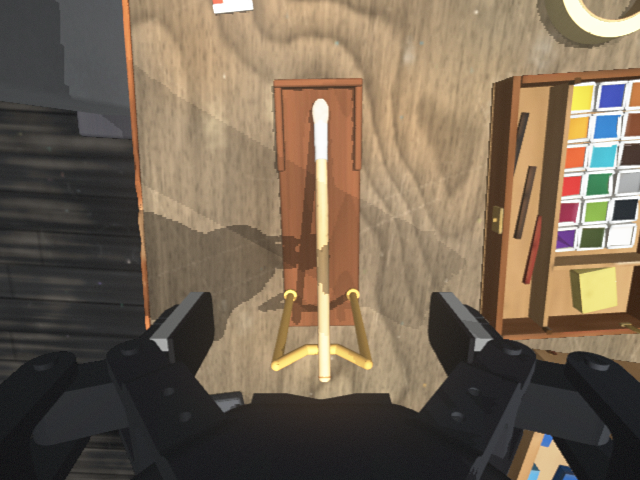

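The brush is centred between the fingers. Its bristles are at (320,99) and its handle end at (325,380), within a few pixels of the prediction, so I descend and grip.

>>> play_rows([
  [[0, 0, 0], [0, 0, -0.05], 0],
  [[0, 0, 0], [0, 0, -0.1], 0],
  [[0, 0, 0], [0, 0, -0.13], 0],
  [[0, 0, 0], [0, 0, -0.15], 0],
  [[0, 0, 0], [0, 0, -0.163], 0],
  [[0, 0, 0], [0, 0, -0.163], 0],
  [[0, 0, 0], [0, 0, -0.163], 0],
])

```text
t: 3.35
ee_pos: [490.5, -225.4, 59.2]
orientation: [0.686, 0.728, 0.0, 0.0]
ft_force: [0.6, -0.3, 1.0]
width: 85.4
gripper_force: 0.0
```

>>> play_rows([
  [[0, 0, 0], [0, 0, 0], 80],
  [[0, 0, 0], [0, 0, 0], 130],
  [[0, 0, 0], [0, 0, 0], 170],
  [[0, 0, 0], [0, 0, 0], 190],
  [[0, 0, 0], [0, 0, 0], 210],
  [[0, 0, 0], [0, 0, 0], 255],
  [[0, 0, 0], [0, 0, 0], 255],
  [[0, 0, 0], [0, 0, 0], 255],
  [[0, 0, 0], [0, 0, 0], 255],
  [[0, 0, 0], [0, 0, 0], 255],
  [[0, 0, 0], [0, 0, 0], 255],
  [[0, 0, 0], [0, 0, 0], 255],
], squeeze=40)

```text
t: 4.55
ee_pos: [490.0, -225.7, 58.4]
orientation: [0.686, 0.727, 0.0, 0.0]
ft_force: [-0.4, 1.3, 3.8]
width: 13.2
gripper_force: 41.5
```

>>> play_rows([
  [[0, 0, 0], [0, 0, 0.02], 255],
  [[0, 0, 0], [0, 0, 0.05], 255],
  [[0, 0, 0], [0, 0, 0.09], 255],
  [[0, 0, 0], [0, 0, 0.13], 255],
  [[0, 0, 0], [0, 0, 0.15], 255],
  [[0, 0, 0], [0, 0, 0.15], 255],
  [[0, 0, 0], [0, 0, 0.15], 255],
])

```text
t: 5.25
ee_pos: [489.6, -225.5, 207.8]
orientation: [0.686, 0.727, 0.0, -0.0]
ft_force: [0.1, 0.4, -0.7]
width: 13.6
gripper_force: 40.9
```

```bash
python3 - <<'E'
from h import *
o=readout.get_obs();print(o["t"],o["ee_pos"],o["width"],o["gripper_force"])
m=camera_model("wrist");cv2.imwrite("pics/w2.png",get_image("wrist")[:,:,::-1])
S=get_image("scene")[:,:,::-1];cv2.imwrite("pics/s2.png",S)
g=o["ee_pos"]+[0,0,19];y=np.array([-.0523,.864,-.5])
for s in(0,121,-121):
  X=g+y*s;print(X,[proj(n,X,m if n=="wrist" else None).round(1) for n in("wrist","scene","top")])
a=np.zeros((480,800,3),np.uint8);a[:,:400]=cv2.imread("pics/w2.png")[:,120:520]
a[:,400:]=cv2.resize(S[270:462,310:470],(400,480))
cv2.imwrite("pics/c2.png",a)
E
```

```text
5.25 [ 489.60290048 -225.52621093  207.7963746 ] 13.570299037454904 40.94563543796539
[ 489.60290048 -225.52621093  226.7963746 ] [array([323.9, 319.2]), array([410. , 365.3]), array([524.1, 244.8])]
[ 483.27460048 -120.98221093  166.2963746 ] [array([322.7,  54. ]), array([370.9, 337. ]), array([470.4, 251.7])]
[ 495.93120048 -330.07021093  287.2963746 ] [array([325.8, 743.9]), array([460.9, 402. ]), array([582.5, 237.2])]
```

View pics/c2.png

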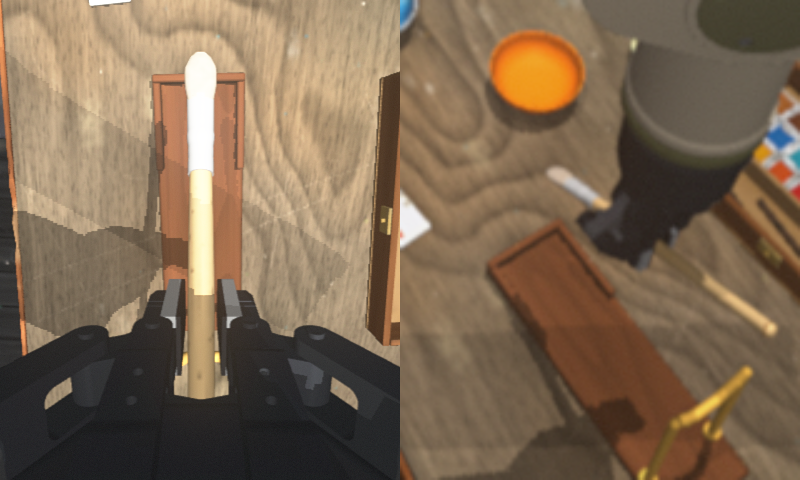

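The brush is held centred. Its tip is at wrist (320,52) and scene (369,338), within 3 px of the model. I move above the blue dish and tilt.

>>> play_rows([
  [[-2, 0, 0], [-0.0005, 0.03, 0], 255],
  [[-5, 0, 0], [-0.001, 0.07, 0], 255],
  [[-8, 0, 0], [-0.002, 0.11, 0], 255],
  [[-11, 0, 0], [-0.003, 0.15, 0], 255],
  [[-14, 0, 0], [-0.004, 0.19, 0], 255],
  [[-17, 0, 0], [-0.0045, 0.23, 0], 255],
  [[-20, 0, 0], [-0.005, 0.27, 0], 255],
  [[-22, 0, 0], [-0.0055, 0.31, -0.005], 255],
  [[-22, 0, 0], [-0.0055, 0.333, -0.018], 255],
  [[-22, 0, 0], [-0.0055, 0.333, -0.018], 255],
  [[-22, 0, 0], [-0.0055, 0.333, -0.018], 255],
  [[-22, 0, 0], [-0.0055, 0.333, -0.018], 255],
])

```text
t: 6.55
ee_pos: [484.3, 105.7, 190.2]
orientation: [0.674, 0.713, -0.139, 0.131]
ft_force: [-0.3, -0.0, -0.0]
width: 13.3
gripper_force: 40.9
```

```bash
python3 - <<'E'
from h import *
from scipy.spatial.transform import Rotation as R
o=readout.get_obs();A=R.from_quat(o["orientation"]).as_matrix();print(o["t"],o["ee_pos"],A[:,2].round(3),o["gripper_force"])
m=camera_model("wrist")
W=get_image("wrist")[:,:,::-1];S=get_image("scene")[:,:,::-1];T=get_image("top")[:,:,::-1]
g=o["ee_pos"]-19*A[:,2];Q=R.from_euler("x",-22,degrees=True).as_matrix();y=Q@[-.0523,.864,-.5]
print("tip",g+119*y)
for X in(g+121*y,[477,187.5,8],[477,187.5,31]):print([proj(n,X,m if n=="wrist" else None).round(1) for n in("wrist","scene","top")])
for n,I,(u,v) in(("top",T,(335,262)),("scene",S,(298,271))):
    h=cv2.cvtColor(np.ascontiguousarray(I),cv2.COLOR_BGR2HSV);k=cv2.inRange(h,(90,90,80),(125,255,255));z=np.zeros_like(k);cv2.circle(z,(u,v),25,255,-1)
    print(n,cv2.boundingRect(k&z))
a=np.zeros((480,800,3),np.uint8);a[:,:400]=W[:,120:520]
a[:,400:]=cv2.resize(S[190:310,240:340],(400,480));cv2.imwrite("pics/c3.png",a)
E
```

```text
6.55 [484.30385314 105.73601291 190.18422489] [-0.001 -0.375 -0.927] 40.89953899383545
tip [478.10110399 185.90670188 114.11248895]
[array([322.6,  54. ]), array([298.2, 249.2]), array([336.4, 256.5])]
[array([324.2,  24.9]), array([298.9, 275.7]), array([334.9, 263.3])]
[array([323.6,  29.3]), array([298.7, 270.2]), array([335.2, 262. ])]
top (0, 0, 0, 0)
scene (283, 259, 32, 25)
```

View pics/c3.png

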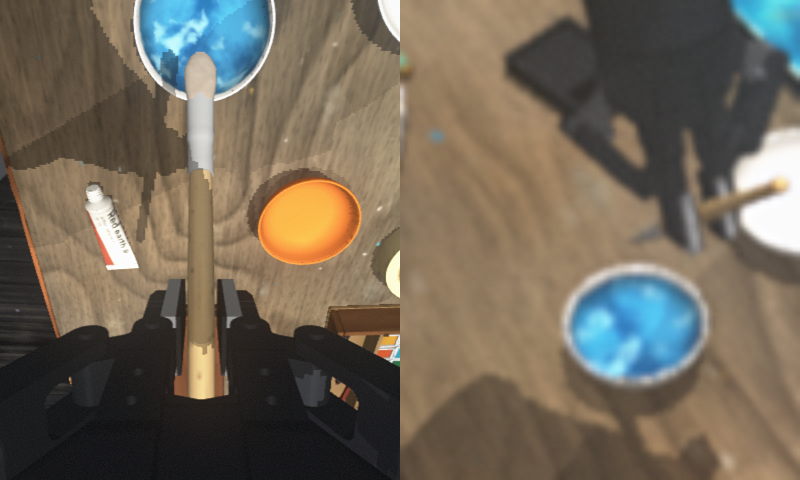

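The tip is above the dish, at scene (298,250) and wrist (320,53). The dish centre is within 2 mm of the predicted spot, so I dip straight down.

>>> play_rows([
  [[0, 0, 0], [0, 0.001, -0.02], 255],
  [[0, 0, 0], [0, 0.001, -0.045], 255],
  [[0, 0, 0], [0, 0.001, -0.065], 255],
  [[0, 0, 0], [0, 0.001, -0.08], 255],
  [[0, 0, 0], [0, 0.001, -0.09], 255],
  [[0, 0, 0], [0, 0.001, -0.096], 255],
  [[0, 0, 0], [0, 0.001, -0.096], 255],
  [[0, 0, 0], [0, 0.001, -0.096], 255],
  [[0, 0, 0], [0, 0.001, -0.096], 255],
  [[0, 0, 0], [0, 0.001, -0.096], 255],
  [[0, 0, 0], [0, 0.001, -0.096], 255],
])

```text
t: 7.8
ee_pos: [484.5, 108.4, 94.6]
orientation: [0.674, 0.714, -0.138, 0.131]
ft_force: [-0.4, 0.2, -1.2]
width: 13.4
gripper_force: 40.9
```

```bash
python3 - <<'E'
from h import *
o=readout.get_obs();print(o["t"],o["ee_pos"],o["ft_force"],o["gripper_force"])
m=camera_model("wrist");W=get_image("wrist")[:,:,::-1];S=get_image("scene")[:,:,::-1]
print([proj("wrist",X,m) for X in([477,187.5,8],[477,187.5,31])])
h=cv2.cvtColor(np.ascontiguousarray(S),cv2.COLOR_BGR2HSV);k=cv2.inRange(h,(90,90,80),(125,255,255));z=np.zeros_like(k);cv2.circle(z,(298,271),25,255,-1)
print(cv2.boundingRect(k&z))
a=np.zeros((480,800,3),np.uint8);a[:,:400]=W[:,120:520]
a[:,400:]=cv2.resize(S[190:310,240:340],(400,480));cv2.imwrite("pics/c4.png",a)
E
```

```text
7.8 [484.46260668 108.42877827  94.62017668] [-0.36471777  0.18627337 -1.23368497] 40.90470314025879
[array([320.53815241,  55.75955485]), array([319.32066399,  65.86044038])]
(283, 261, 28, 23)
```

View pics/c4.png

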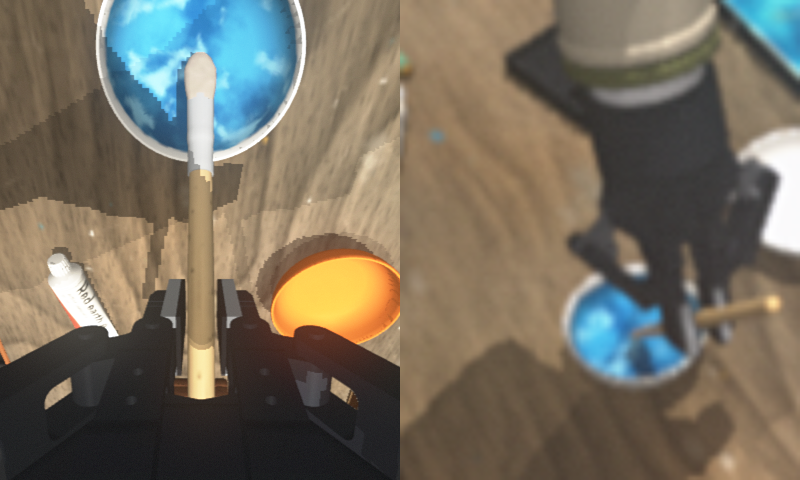

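The tip is in the middle of the dish at wrist (320,55) and the dish hasn't moved. I hold 2 mm lower, then go straight up and return.

>>> play_rows([
  [[0, 0, 0], [0, 0, -0.002], 255],
  [[0, 0, 0], [0, 0, -0.002], 255],
  [[0, 0, 0], [0, 0, -0.002], 255],
  [[0, 0, 0], [0, 0, -0.002], 255],
  [[0, 0, 0], [0, 0, 0.02], 255],
  [[0, 0, 0], [0, 0, 0.05], 255],
  [[0, 0, 0], [0, 0, 0.09], 255],
  [[0, 0, 0], [0, 0, 0.115], 255],
  [[0, 0, 0], [0, 0, 0.115], 255],
  [[0, 0, 0], [0, 0, 0.115], 255],
])

```text
t: 8.9
ee_pos: [484.4, 108.4, 209.3]
orientation: [0.674, 0.714, -0.138, 0.131]
ft_force: [-0.4, 0.0, -0.7]
width: 13.7
gripper_force: 40.9
```

>>> play_rows([
  [[2, 0, 0], [0.0005, -0.03, 0], 255],
  [[5, 0, 0], [0.001, -0.07, 0], 255],
  [[8, 0, 0], [0.002, -0.11, 0], 255],
  [[11, 0, 0], [0.003, -0.15, 0], 255],
  [[14, 0, 0], [0.004, -0.19, 0], 255],
  [[17, 0, 0], [0.0045, -0.23, 0], 255],
  [[20, 0, 0], [0.005, -0.27, 0], 255],
  [[22, 0, 0], [0.0055, -0.31, 0], 255],
  [[22, 0, 0], [0.0055, -0.334, 0], 255],
  [[22, 0, 0], [0.0055, -0.334, 0], 255],
  [[22, 0, 0], [0.0055, -0.334, 0], 255],
  [[22, 0, 0], [0.0055, -0.334, 0], 255],
])

```text
t: 10.1
ee_pos: [489.8, -224.2, 208.5]
orientation: [0.686, 0.728, -0.0, -0.001]
ft_force: [0.4, -0.1, 0.7]
width: 13.2
gripper_force: 41.0
```

```bash
python3 - <<'E'
from h import *
o=readout.get_obs();print(o["t"],o["ee_pos"],o["orientation"].round(3),o["gripper_force"],o["width"])
m=camera_model("wrist");W=get_image("wrist")[:,:,::-1];S=get_image("scene")[:,:,::-1];T=get_image("top")[:,:,::-1]
h=cv2.cvtColor(np.ascontiguousarray(S),cv2.COLOR_BGR2HSV);k=cv2.inRange(h,(90,90,80),(125,255,255));z=np.zeros_like(k);cv2.circle(z,(298,271),25,255,-1)
print(cv2.boundingRect(k&z))
g=o["ee_pos"]+[0,0,19];y=np.array([-.0523,.864,-.5])
print([proj("wrist",g+y*121,m)],[proj("scene",g+y*s) for s in(121,-121)])
a=np.zeros((480,800,3),np.uint8);a[:,:400]=W[:,120:520]
a[:,400:]=cv2.resize(S[270:462,310:470],(400,480));cv2.imwrite("pics/c5.png",a)
E
```

```text
10.1 [ 489.83669284 -224.22889345  208.53564008] [ 0.686  0.728 -0.    -0.001] 40.99042475223541 13.180473320942228
(283, 259, 32, 25)
[array([323.14547226,  54.10157898])] [array([370.63357603, 336.25278025]), array([460.6195219 , 401.02430256])]
```

View pics/c5.png

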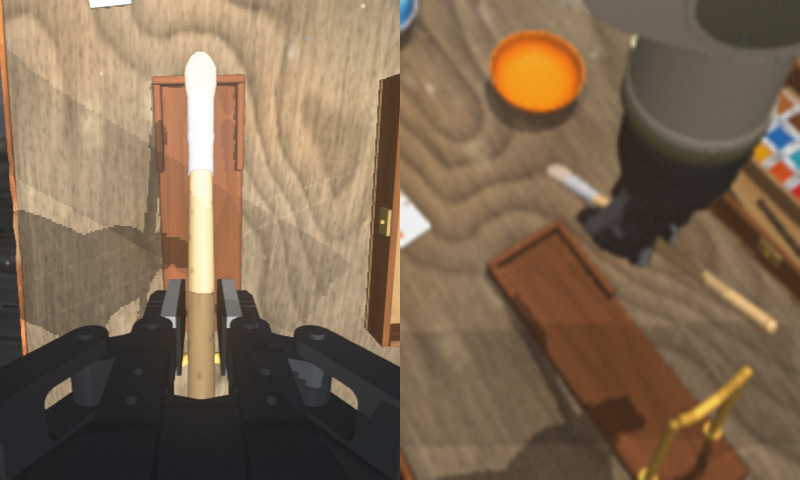

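Dish unmoved, and the brush is held exactly as before. I lower it along the lift path.

>>> play_rows([
  [[0, 0, 0], [0, -0.002, -0.03], 255],
  [[0, 0, 0], [0, -0.002, -0.07], 255],
  [[0, 0, 0], [0, -0.002, -0.1], 255],
  [[0, 0, 0], [0, -0.002, -0.125], 255],
  [[0, 0, 0], [0, -0.002, -0.138], 255],
  [[0, 0, 0], [0, -0.002, -0.145], 255],
  [[0, 0, 0], [0, -0.002, -0.149], 255],
  [[0, 0, 0], [0, -0.002, -0.149], 255],
  [[0, 0, 0], [0, -0.002, -0.149], 255],
  [[0, 0, 0], [0, -0.002, -0.149], 255],
])

```text
t: 11.25
ee_pos: [490.4, -227.8, 61.1]
orientation: [0.686, 0.727, 0.0, 0.001]
ft_force: [0.2, 0.1, -0.1]
width: 13.1
gripper_force: 41.0
```

>>> play_rows([
  [[0, 0, 0], [0, 0.001, -0.001], 255],
  [[0, 0, 0], [0, 0.001, -0.002], 255],
  [[0, 0, 0], [0, 0.001, -0.002], 255],
  [[0, 0, 0], [0, 0.001, -0.002], 255],
])

```text
t: 11.65
ee_pos: [490.1, -226.6, 58.7]
orientation: [0.686, 0.727, 0.0, 0.0]
ft_force: [-1.1, 2.4, 4.4]
width: 13.0
gripper_force: 41.7
```

>>> play_rows([
  [[0, 0, 0], [0, 0, 0], 215],
  [[0, 0, 0], [0, 0, 0], 205],
  [[0, 0, 0], [0, 0, 0], 195],
  [[0, 0, 0], [0, 0, 0], 180],
  [[0, 0, 0], [0, 0, 0], 150],
  [[0, 0, 0], [0, 0, 0], 100],
  [[0, 0, 0], [0, 0, 0], 50],
  [[0, 0, 0], [0, 0, 0], 0],
  [[0, 0, 0], [0, 0, 0], 0],
  [[0, 0, 0], [0, 0, 0], 0],
  [[0, 0, 0], [0, 0, 0], 0],
])

```text
t: 12.75
ee_pos: [489.8, -226.7, 58.3]
orientation: [0.686, 0.727, 0.0, -0.0]
ft_force: [-0.8, 0.2, -0.6]
width: 85.4
gripper_force: 0.0
```

>>> play_rows([
  [[0, 0, 0], [0, 0, 0.03], 0],
  [[0, 0, 0], [0, 0, 0.07], 0],
  [[0, 0, 0], [0, 0, 0.11], 0],
  [[0, 0, 0], [0, 0, 0.15], 0],
  [[0, 0, 0], [0, 0, 0.163], 0],
  [[0, 0, 0], [0, 0, 0.163], 0],
  [[0, 0, 0], [0, 0, 0.163], 0],
])

```text
t: 13.45
ee_pos: [489.5, -226.3, 220.2]
orientation: [0.686, 0.727, -0.0, -0.001]
ft_force: [-0.0, 0.8, -0.3]
width: 85.6
gripper_force: 0.0
```

```bash
python3 - <<'E'
from h import *
o=readout.get_obs();print(o["t"],o["ee_pos"],o["ft_force"],o["width"])
cv2.imwrite("pics/w6.png",get_image("wrist")[:,:,::-1])
E
```

```text
13.45 [ 489.45980939 -226.31697218  220.23696242] [-0.04549272  0.80847428 -0.2650227 ] 85.5698866030157
```

View pics/w6.png

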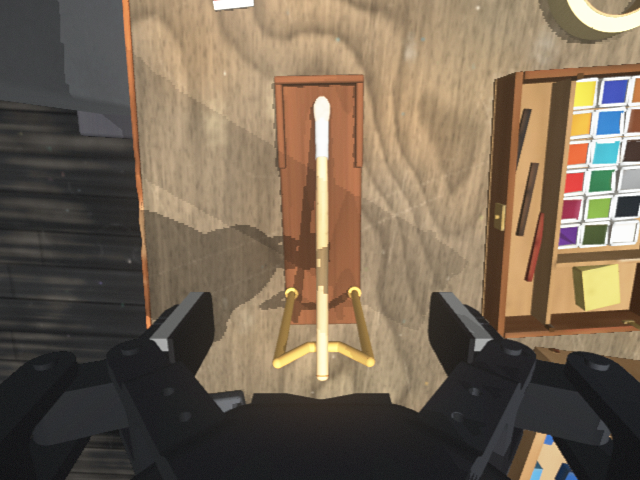

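The brush lies as it did at the start. Its bristles are in the tray at (321,97) and its handle is in the notch at (322,378), with the gripper open and clear.

```bash
python3 -c "
from rig import ctrl;print(ctrl.finish_job())"
```

```text
the job is handed in; nothing more can be done
None
```

The brush tip was dipped in the middle of the blue dish, about 17 mm above the table by my estimate. The brush is back in its rest and released, the dish did not visibly move, and the job was handed in at about 13.5 s; no verdict came back.

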